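# Shut the veneer press and hold the lock bolt for the nut runner

### The arm

A 7-joint arm with a two-finger parallel gripper is mounted at the origin on the work surface. World frame = base frame: x ahead of the robot, y to its left, z up, the work surface at z = 0. Lengths are in m, angles in rad, forces in N, time in s.
With the tool pointing down it reaches from about 0.4 to 0.75 m from the base axis. Payload 19.5 kg.
Tool frame: the origin (TCP) lies midway between the tips of the shut fingers; the grasp point (between the pads) lies 19 mm behind it (arm.grip_depth is the distance from the TCP to the grasp point, in m); x points along the fingers, z is the direction in which the jaws open and shut, and the axes are right-handed (so a half turn about x gives the same grasp; the last joint's range is limited). The gripper opens to 85 mm and grips with 20 to 120 N. Pads are 22 mm wide; open, the fingers measure 114 mm over their backs; the gripper's body (76 mm by 85 mm) begins 54 mm behind the grasp point. The pads swing forward as they close: fully open they stand 13 mm farther back than shut.
Start: joints at [-1.26, 0.707, -0.028, 1.485, 0.022, 0.951, -0.075], TCP at [0.199, 0.54, 0.231] pointing down, gripper open.
Joint ranges: [-2.71, 2.71], [-0.32, 2.16], [-1.57, 1.52], [0, 2.45], [-1.46, 4.6], [0, 2.02], [-2.83, 2.83]. Speed limits (rad/s): [1.89, 1.89, 2.57, 2.57, 3.01, 3.01, 3.01].

### API

Orientations are given as a unit quaternion [x, y, z, w].
In Python, from plant import arm, snapshot gives the robot as it stands.
- The arm moves only by the tool apply_moves, never from a script. Its argument "series" is a list of rows, each a list of 5 numbers: the shift along the tool's x, y, z in units of 50 mm (1.0 is 50 mm), then the turn about the tool's x in units of 6 degrees (1.0 is 6 degrees), then the opening, from 0 (shut) to 1 (fully open). A call has 1 to 8 rows; each row is the pose to reach, as a shift and turn from the pose commanded when the call began, along the tool's axes at that moment; what a row does not reach only later rows make up. A row lasts 1/10 s, in which the tool goes at most 50 mm and 8.59 degrees, less where a joint would pass 70% of its speed; a pose out of reach is approached as far as the arm can. A call with a gripper value outside its range is refused whole. The fingers move at their own pace and stop on an object; the grip force is fixed at half the most. Time passes only in rows, so rows that repeat a pose let the fingers close. It gives the time, the measured TCP pose, the force and the opening at its end, in the units of the state.
- arm.sense(): the state, without advancing time (a new reading comes with each control period).
- snapshot(name): name is "side" or "top"; returns a dict with "img" (384x512x3 uint8, red, green, blue), "depth" (384x512 float32, m along the optical axis (not along the pixel's ray), 0 where there is no reading), "K" (3x3 intrinsics, pixels), "R" (3x3) and "t" (3): a world point X has camera coordinates R X + t. Camera axes: x right, y down, z forward; pixel columns grow to the right and rows downward; lengths in m; the calibration is good to about 2 mm. A picture is of the moment at which its call begins.
- arm.close_job(): hands the job in, once; it reports no verdict.
The state is a dict: "t": time; "joints": joint angles; "joint_vel": joint speeds; "joint_efforts": joint torques, N m; "ee_pos": TCP position; "tcp_rot": TCP orientation; "wrist_force": force on the tool from outside, world axes, zero at the start; "wrist_torque": the same for the moment, N m; "gripper_width": opening from 0.0 (shut) to 1.0 (fully open).
Only numpy, scipy, OpenCV 4.12 (cv2) and the standard library are available. Lean on these libraries where they do the work, as an engineer would, in place of code of your own. Each camera call takes 0.05 s, during which the arm holds its last target.

### The job

The veneers are loaded: push the green lid of the press fully shut. Then reach down into the gap between the yellow bracket and its guard, firmly grip the steel hexagon bolt head between the two fingers and stop it turning with the nut that the runner drives; finish while still gripping it, the bolt at a standstill and the lid still shut, and leave the other things on the bench where they lie.

Things in the scene. Friction and masses are not known exactly. Their poses are not given: they have to be found in the camera images.
- press: Fixed press box of pale wood, 200 (x) x 200 (y) x 100 high; the origin lies on the bench under a point 80 mm to the right (-y) of the box's middle, so the box spans x -100..100 and y -20..180 mm. Its lid is hinged on its far (+x) top edge; the veneers lie in it. The box's axes are level, z up.
- lid (a joint): Opening angle of the green lid, rad: 0 = fully shut (level on the box), up to 1.2; starts between 0.5 and 1.0. A stiff hinge: it stays where it is left and needs about 3 to 7 N at the free edge.
- lid_hinge (a point): On the lid's hinge line, mid-width, level with the lid's underside, 100 mm above the bench. Axes move with the lid: the lid spans x -206..0, y -100..100, z 0..18 mm. At joint angle q it rises from the hinge towards the press's -x side, q above level. A steel strip on its right (-y) edge, 4 mm thick, reaches 58 mm farther out, 10 to 180 mm from the hinge.
- lid_knob (a point): Middle of the dark wooden knob, 26 mm thick and 30 mm high, standing on the lid's upper face 175 mm from the hinge, on the middle line; the top of the knob is 52 mm above the lid's underside.
- lock: Fixed lid lock at the press's right (-y) side, square to it, anywhere along it. Origin on the bench under the bolt head. In its y: free gap -37..+19 mm, open above and at both x ends, floor 12 high; yellow bracket +19..+31, 80 wide, 112 high; grey nut runner +41..+86, 96 high, black motor reaching 100 to -x; yellow guard -45..-37, 80 wide, 100 high.
- bolt_head (a point): Centre of the bolt's hexagon steel head, in the gap, 82 mm above the bench. The bolt runs along the lock's y; head 24 mm across flats (28 across corners), 18 mm long (y -9..+9), on a 16 mm shank that goes into the bracket. Axes as the lock's; they do not turn with the bolt.
- bolt (a joint): Angle of the bolt about the lock's +y, rad; grows without end. At 0 and every 1.047 rad (60 degrees) two flats face the lock's +x and -x. The running nut drags it round with about 0.12 N m: left free it turns steadily at about 0.25 rad/s; a two-finger grip of 25 N or more on the head stops it.
- veneer_pack: Loose stack of veneers, 150 x 150 x 25 high, lying in the press box; stays there. Origin at the middle of its underside.
- glue_jar: White glue jar with orange cap, 64 mm across, 90 high; origin under its middle. Leave alone.
- paste_pot: Blue paste cup, 76 mm across, 75 high; origin under its middle. Leave alone.
- hammer: Hammer lying on the bench, 240 long, along its x; leave alone.
- brush: Glue brush lying on the bench along its x; leave alone.
- cork_block: Cork sanding block 100 x 60 x 35; origin under its middle. Leave alone.
- offcuts: Small pile of veneer offcuts, 110 x 70 x 24; origin under its middle. Leave alone.
Mind the look-alikes: they are no part of the job. There is more than one size of the lock; the job needs the largest.

How it is judged:
By the outcome, as a careful person would: the job done as asked, in the order asked, and still so for the second after the job is handed in, while the arm keeps its last pose, push and grip.
It also fails if it takes over 51 s, if anything falls off the work surface, if the arm or the gripper's body presses on something with over 40 N, if the wrist force passes 120 N, or if a joint passes its speed limit or range.

## Working session

There is one attempt and no reset: what is moved stays moved. The work goes in short steps, Python scripts to look and compute and a tool call to move; the robot and the scene stay as the last step left them, time stands still between calls to the robot, and variables do not carry over. Pictures are saved under pics/ and viewed, and the job is handed in when it is done.

Besides the shell and the picture viewer there is one more tool, called after ">>>" as a command line: name --pt "numbers of a row" for each row, then --argument value for the rest. apply_moves: Moves the arm, as the interface text tells. Its arguments: {"type":"object","properties":{"series":{"type":"array","items":{"type":"array","items":{"type":"number"}}}},"required":["series"]}

```bash
ls; mkdir -p pics; python3 - <<'E'
from plant import arm, snapshot
import cv2, pickle
print(arm.sense())
for n in ("side","top"):
    s=snapshot(n); pickle.dump(s,open(f"pics/{n}0.pkl","wb")); cv2.imwrite(f"pics/{n}0.png",s["img"][:,:,::-1])
    print(n,s["K"].tolist(),s["R"].tolist(),s["t"].tolist())
E
```

```text
pics
{'t': 0.0, 'joints': array([-1.25970637,  0.70708658, -0.02764345,  1.48503067,  0.02204946,
        0.95087055, -0.07549433]), 'joint_vel': array([ 7.55597746e-05,  3.86683289e-04,  5.74662725e-04,  6.99315712e-04,
       -4.44137818e-04, -2.42673122e-03,  2.91907819e-04]), 'joint_efforts': array([-1.71779498e-03, -8.83188844e+01,  1.23458862e+00, -2.36169595e+01,
        1.69632642e-02,  6.52337418e-03,  1.79489371e-05]), 'ee_pos': array([0.19857981, 0.53933349, 0.2308292 ]), 'tcp_rot': array([-0.40475371,  0.58027522,  0.40427926,  0.57966661]), 'wrist_force': array([0.28825652, 0.85211509, 0.15154084]), 'wrist_torque': array([0.02118724, 0.00176884, 0.02174832]), 'gripper_width': 1.0029722280294924}
side [[445.5099312776492, 0.0, 249.18772133091463], [0.0, 445.5099312776492, 191.3281030587774], [0.0, 0.0, 1.0]] [[0.9205441005604829, -0.39027811131884294, 0.01677959322177792], [-0.24817679065424003, -0.6174631638466438, -0.7464231520210598], [0.3016733987342155, 0.6829511235204827, -0.6652600419221475]] [-0.4723625054646606, 0.2234036835588085, 1.121359944560241]
top [[420.0293903166861, 0.0, 258.26946935651677], [0.0, 420.0293903166861, 190.88181410656892], [0.0, 0.0, 1.0]] [[-0.02878058675691733, -0.9995411420881897, 0.009443680371788837], [-0.9938474007883443, 0.027603217379957856, -0.10726325715978775], [0.10695336260342415, -0.012472676669895046, -0.9941858028379346]] [0.038984615508846306, 0.5266561716668114, 1.3080704754998507]
```

View pics/side0.png

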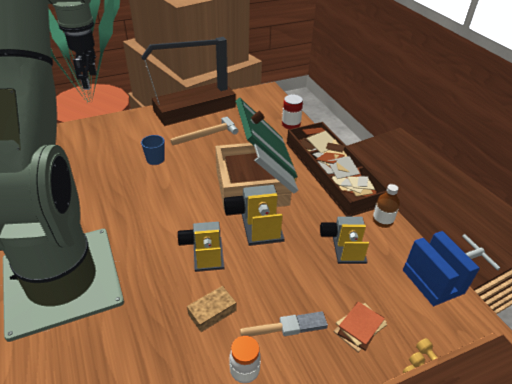

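View pics/top0.png

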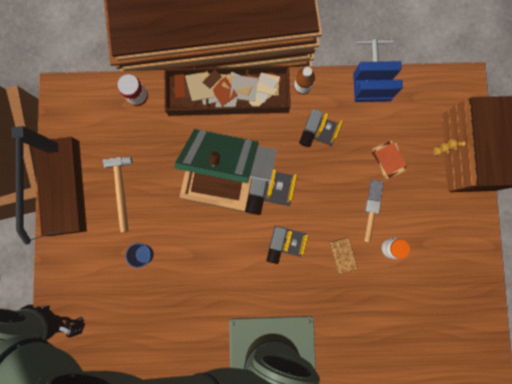

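```bash
cat > h.py <<'E'
import pickle, numpy as np, cv2
def load(n): return pickle.load(open(f"pics/{n}.pkl","rb"))
def pc(s):
    K,R,t=s["K"],s["R"],s["t"]; d=s["depth"]; v,u=np.mgrid[:d.shape[0],:d.shape[1]]
    P=np.stack([(u-K[0,2])/K[0,0]*d,(v-K[1,2])/K[1,1]*d,d],-1)
    return (P-t)@R   # R^T(X-t)
def ray(s,u,v,z):
    K,R,t=s["K"],s["R"],s["t"]; c=-R.T@t; r=R.T@np.array([(u-K[0,2])/K[0,0],(v-K[1,2])/K[1,1],1.])
    return c+r*(z-c[2])/r[2]
def proj(s,X):
    p=s["R"]@np.asarray(X)+s["t"]; p=s["K"]@p; return p[:2]/p[2]
def grab(name,tag):
    from plant import snapshot
    s=snapshot(name); pickle.dump(s,open(f"pics/{tag}.pkl","wb")); return s
def crop(s,tag,u0,u1,v0,v1,k):
    cv2.imwrite(f"pics/{tag}.png",cv2.resize(s["img"][v0:v1,u0:u1,::-1],None,fx=k,fy=k,interpolation=cv2.INTER_CUBIC))
E
python3 - <<'E'
from h import *
s=load("side0"); t=load("top0")
a=s["img"][90:290,180:380,::-1]; b=t["img"][100:270,165:365,::-1]
a=cv2.resize(a,(400,400),interpolation=2); b=cv2.resize(b,(400,340),interpolation=2)
c=np.zeros((400,800,3),np.uint8); c[:,:400]=a; c[:340,400:]=b; cv2.imwrite("pics/c0.png",c)
for n,s in(("side",s),("top",t)):
    P=pc(s); hsv=cv2.cvtColor(s["img"],cv2.COLOR_RGB2HSV)
    m=cv2.inRange(hsv,(20,150,110),(32,255,255))
    k,l,st,ce=cv2.connectedComponentsWithStats(m)
    for i in range(1,k):
        if st[i,4]>25:
            q=P[(l==i)&(s["depth"]>0)]; print(n,st[i],ce[i].round(),np.round([q.min(0),np.median(q,0),q.max(0)],3).tolist())
            top=q[q[:,2]>q[:,2].max()-.006]
            print("  rect",cv2.minAreaRect((top[:,:2]*1000).astype(np.float32)))
E
```

```text
side [ 248  193   34   48 1108] [264. 218.] [[0.49, -0.09, 0.014], [0.529, -0.072, 0.071], [0.616, 0.037, 0.116]]
  rect ((545.7251586914062, -13.15264892578125), (13.788823127746582, 77.53233337402344), 77.11027526855469)
side [338 225  31  35 630] [353. 244.] [[0.683, -0.241, 0.01], [0.716, -0.221, 0.051], [0.759, -0.156, 0.089]]
  rect ((730.0423583984375, -181.2697296142578), (12.497344970703125, 60.841705322265625), 66.05052185058594)
side [194 230  27  38 669] [208. 250.] [[0.326, -0.118, 0.008], [0.36, -0.103, 0.054], [0.398, -0.034, 0.091]]
  rect ((368.87567138671875, -58.11835479736328), (9.666053771972656, 58.894535064697266), 74.37227630615234)
side [419 339  12   9  67] [424. 343.] [[0.628, -0.553, 0.152], [0.636, -0.545, 0.158], [0.646, -0.538, 0.161]]
  rect ((637.3770751953125, -545.6448974609375), (14.054128646850586, 17.780752182006836), 88.0233383178711)
side [429 351   7   8  27] [431. 354.] [[0.635, -0.572, 0.146], [0.638, -0.566, 0.15], [0.641, -0.559, 0.153]]
  rect ((637.9307861328125, -565.5632934570312), (12.460565567016602, 6.599087238311768), 87.5875320434
[... 1008 characters left out ...]
0405273438, -8.700484275817871), (0.0, 0.0), 0.0)
top [288 175   8  27 103] [291. 188.] [[0.492, -0.088, 0.01], [0.528, -0.077, 0.097], [0.571, -0.068, 0.106]]
  rect ((524.2255249023438, -77.28562927246094), (6.670320987701416, 59.21564483642578), 76.7237319946289)
top [283 231   9  20  96] [287. 240.] [[0.341, -0.07, 0.007], [0.37, -0.06, 0.085], [0.398, -0.049, 0.093]]
  rect ((370.1722106933594, -61.16032791137695), (6.482908725738525, 55.0228271484375), 74.87198638916016)
top [299 235   8  20  85] [303. 245.] [[0.324, -0.116, 0.007], [0.354, -0.108, 0.064], [0.384, -0.099, 0.083]]
  rect ((356.8069763183594, -109.40046691894531), (5.086631774902344, 55.50959014892578), 74.6812973022461)
```

View pics/c0.png

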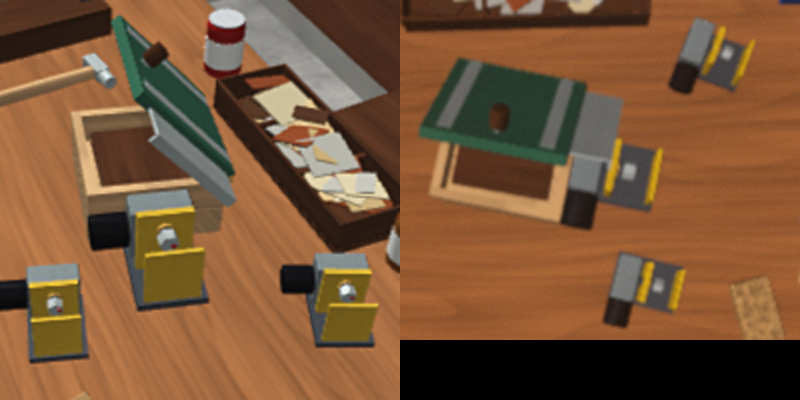

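```bash
python3 - <<'E'
from h import *
for n in("side","top"):
    s=load(n+"0");P=pc(s); hsv=cv2.cvtColor(s["img"],cv2.COLOR_RGB2HSV)
    m=cv2.inRange(hsv,(60,80,20),(95,255,160))>0
    m[:, :170]=0; m[:,320:]=0; m[:90]=0; m[300:]=0
    q=P[m&(s["depth"]>0)&(P[...,2]>.09)]
    c=np.median(q,0); q=q[np.linalg.norm(q-c,axis=1)<.2]
    for _ in range(6):
        c=q.mean(0); nrm=np.linalg.svd(q-c,full_matrices=False)[2][2]; nrm*=np.sign(nrm[2]); q=q[abs((q-c)@nrm)<.004]
    az=np.degrees(np.arctan2(nrm[1],nrm[0])); print(n,len(q),"c",c,"n",nrm,"az",az,"q",np.arccos(nrm[2]))
    # in-plane rectangle
    hz=np.cross([0,0,1],nrm); hz/=np.linalg.norm(hz); up=np.cross(nrm,hz)
    a=(q-c)@hz; b=(q-c)@up
    print(" along hinge",np.percentile(a,[.5,99.5]),"up",np.percentile(b,[.5,99.5]))
    lo=c+up*np.percentile(b,.5 if up[2]>0 else 99.5)+hz*np.mean(np.percentile(a,[.5,99.5])); hi=c+up*np.percentile(b,99.5 if up[2]>0 else .5)+hz*np.mean(np.percentile(a,[.5,99.5]));print(" ends",lo,hi)
    # steel head: gray pixels near lock
    u=P[...,0]-.537; v=P[...,1]+.037
    e=np.radians(-13); lx=u*np.cos(e)+v*np.sin(e); ly=-u*np.sin(e)+v*np.cos(e)
    g=(abs(lx)<.025)&(ly>-.025)&(ly<.016)&(P[...,2]>.066)&(P[...,2]<.11)&(s["depth"]>0)
    q=P[g];print(" head",len(q),np.percentile(q,[2,50,98],axis=0).round(4).tolist(), "lx",np.percentile(lx[g],[3,50,97]).round(4),"ly",np.percentile(ly[g],[3,50,97]).round(4))
    w=(hsv[...,1]>40)&(hsv[...,2]>150)&(abs(P[...,2]-.1)<.006)&(s["depth"]>0)&(P[...,0]>.45)&(P[...,0]<.8)&(P[...,1]>0.02)&(P[...,1]<.3)
    q=P[w]; print(" rim",len(q),cv2.minAreaRect((q[:,:2]*1000).astype(np.float32)))
E
```

```text
side 758 c [0.61490024 0.11249492 0.19623491] n [ 0.71826449 -0.18045902  0.67196031] az -14.103260397891784 q 0.8339437373215487
 along hinge [-0.07634278  0.10935692] up [-0.10063683  0.09586078]
 ends [0.68450816 0.1120265  0.12170457] [0.55644946 0.14420037 0.26722817]
 head 98 [[0.5263, -0.0476, 0.0707], [0.5373, -0.042, 0.0877], [0.5505, -0.022, 0.0961]] lx [-0.0098  0.001   0.0146] ly [-0.0096 -0.0047  0.0117]
 rim 458 ((562.065185546875, 152.37220764160156), (205.46563720703125, 157.32052612304688), 77.4107666015625)
top 1354 c [0.61748351 0.12549519 0.19749331] n [ 0.72240242 -0.16313876  0.67195275] az -12.725535561573157 q 0.8339539516429932
 along hinge [-0.08571759  0.10260188] up [-0.09895084  0.09394106]
 ends [0.68420021 0.11908342 0.12421091] [0.55776975 0.14763497 0.26706549]
 head 69 [[0.5266, -0.0477, 0.0798], [0.5398, -0.0365, 0.0915], [0.553, -0.0234, 0.0971]] lx [-0.0095  0.002   0.0158] ly [-0.0101  0.0009  0.015 ]
 rim 525 ((535.4329833984375, 154.2321319580078), (199.54238891601562, 101.35091400146484), 77.05793762207031)
```

```bash
cat >> h.py <<'E'
from scipy.spatial.transform import Rotation as Rr
E0=np.radians(-13.)
LX=np.array([np.cos(E0),np.sin(E0),0]); LY=np.array([-np.sin(E0),np.cos(E0),0])
HINGE=np.array([.681,.119,.1]); HEAD=np.array([.5395,-.0375,.082])
def lidpt(d,L,z): p=HINGE-d*LX+L*LY; p[2]=z; return p
def units(X,yawdir=None):
    from plant import arm
    s=arm.sense(); R=Rr.from_quat(s["tcp_rot"]).as_matrix()
    o=R.T@(np.asarray(X)-s["ee_pos"])/.05
    tz=R[:,2]; tx=R[:,0]; out=None
    if yawdir is not None:
        w=np.asarray(yawdir); a=np.degrees(np.arctan2(tx@np.cross(tz,w),tz@w)); a=(a+90)%180-90; out=a/6
    return o.round(2),out,s
E
python3 - <<'E'
from h import *
from plant import arm
s=arm.sense(); R=Rr.from_quat(s["tcp_rot"]).as_matrix(); print(R.round(3))
for X in (lidpt(105,50,0) ,):pass
for X in (lidpt(.105,.05,.31),lidpt(.105,.05,.26),lidpt(.105,-.05,.31),list(HEAD[:2])+[.2]): o,r,_=units(X,LX); print(np.round(X,3),o,r)
# lid centre line check and lock relation
d=HEAD-HINGE; print("lock in press coords", d@LX*1000+100, d@LY*1000+80)
E
```

```text
[[-0.    -0.938  0.346]
 [-0.001  0.346  0.938]
 [-1.    -0.    -0.001]]
[0.59  0.191 0.31 ] [-1.58 -9.75 -3.83] 13.797621893081384
[0.59  0.191 0.26 ] [-0.58 -9.75 -3.83] 13.797621893081384
[0.567 0.094 0.31 ] [ -1.58 -10.    -5.81] 13.797621893081384
[ 0.54  -0.038  0.2  ] [  0.63 -10.38  -8.47] 13.797621893081384
lock in press coords -2.6685241622959808 -104.31948932854621
```

>>> apply_moves --pt "-1.0 0 0 1 0" --pt "-1.8 -0.5 -0.2 2 0" --pt "-1.8 -1.3 -0.5 3 0" --pt "-1.8 -2.1 -0.8 4 0" --pt "-1.8 -2.9 -1.1 5 0" --pt "-1.8 -3.7 -1.4 6 0" --pt "-1.8 -4.5 -1.7 7 0" --pt "-1.8 -5.3 -2.0 8 0"

```text
t: 0.9
ee_pos: [0.4138, 0.3528, 0.3212]
tcp_rot: [-0.132, 0.695, 0.132, 0.695]
wrist_force: [-0.3, 1.1, -0.4]
gripper_width: 0.006
```

```bash
python3 - <<'E'
from h import *
o,r,s=units(lidpt(.105,.05,.31),LX); print(o,r,s["ee_pos"],s["joints"].round(2),s["gripper_width"],s["wrist_force"])
E
```

```text
[ 0.22 -4.3   2.09] 5.75832246237793 [0.41380431 0.35283177 0.32120385] [-0.88  0.58  0.21  1.44 -0.13  1.14 -0.27] 0.005627055963549583 [-0.2520577   1.06333406 -0.39126526]
```

>>> apply_moves --pt "0 -0.7 0.35 1 0" --pt "0 -1.4 0.7 2 0" --pt "0 -2.1 1.0 3 0" --pt "0 -2.9 1.4 4 0" --pt "0 -3.6 1.7 5 0" --pt "0 -4.3 2.1 5.7 0" --pt "0 -4.3 2.1 5.7 0" --pt "0 -4.3 2.1 5.7 0"

```text
t: 1.7
ee_pos: [0.5902, 0.193, 0.3206]
tcp_rot: [0.077, 0.703, -0.077, 0.703]
wrist_force: [-0.1, 0.1, -0.9]
gripper_width: -0.002
```

```bash
python3 - <<'E'
from h import *
o,r,s=units(lidpt(.105,.05,.25),LX); print(o,r,s["ee_pos"],s["joints"].round(2),s["gripper_width"],s["wrist_force"])
print(units(lidpt(.17,.05,.118))[0])
s=grab("side","side1"); crop(s,"side1",150,400,30,280,2); t=grab("top","top1");crop(t,"top1",130,330,70,250,3)
E
```

```text
[ 1.41 -0.03  0.  ] 0.08991609619351 [0.59022863 0.19299305 0.32061996] [-0.51  0.74  0.36  1.13 -0.24  1.31 -0.4 ] -0.0019477350881470007 [-0.12308193  0.06645056 -0.90469902]
[ 4.05 -0.02 -1.29]
```

View pics/side1.png

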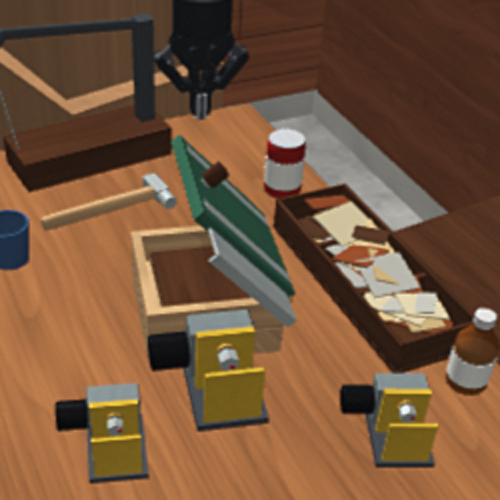

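View pics/top1.png

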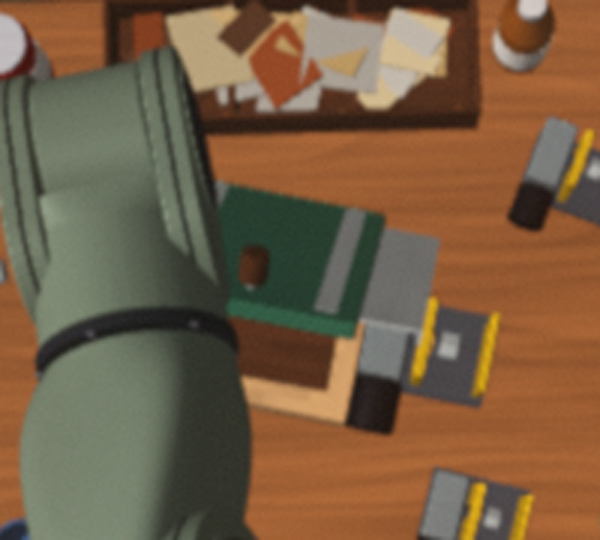

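>>> apply_moves --pt "0.5 0 0 0 0" --pt "1.0 0 0 0 0" --pt "1.3 0 0 0 0" --pt "1.55 0 0 0 0" --pt "1.72 0 -0.17 0 0" --pt "1.88 0 -0.34 0 0" --pt "2.06 0 -0.5 0 0" --pt "2.24 0 -0.65 0 0"

```text
t: 2.6
ee_pos: [0.5577, 0.2015, 0.2094]
tcp_rot: [0.076, 0.703, -0.076, 0.703]
wrist_force: [2.4, 0.0, 0.2]
gripper_width: -0.004
```

```bash
python3 - <<'E'
from h import *
s=grab("side","side2"); crop(s,"side2",150,400,30,280,2)
for d,z in((.145,.1997),(.162,.169),(.172,.135),(.175,.118)):
  o,r,s=units(lidpt(d,.05,z),LX); print(o,r)
print(s["ee_pos"],s["wrist_force"],s["joints"].round(2))
E
```

```text
[ 0.17 -0.05 -0.1 ] 0.12092079063795798
[ 0.78 -0.05 -0.44] 0.12092079063795798
[ 1.46 -0.05 -0.64] 0.12092079063795798
[ 1.8  -0.05 -0.7 ] 0.12092079063795798
[0.55635014 0.20188403 0.20817834] [-1.45945553 -0.03325052 -1.1788102 ] [-0.56  0.78  0.32  1.46 -0.28  0.95 -0.37]
```

View pics/side2.png

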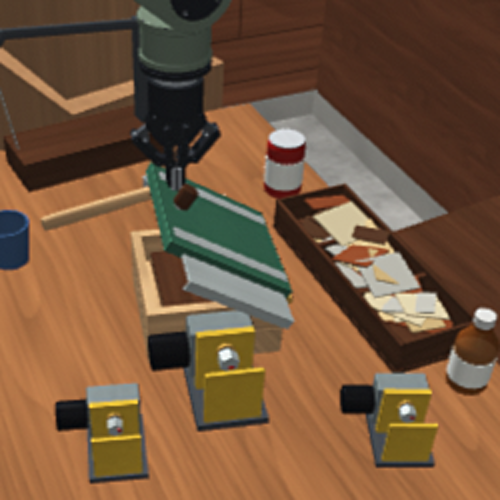

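>>> apply_moves --pt "0.2 0 -0.1 0 0" --pt "0.45 0 -0.25 0 0" --pt "0.75 0 -0.4 0 0" --pt "1.05 0 -0.5 0 0" --pt "1.35 0 -0.58 0 0" --pt "1.6 0 -0.62 0 0" --pt "1.75 0 -0.63 0 0" --pt "1.82 0 -0.63 0 0"

```text
t: 3.45
ee_pos: [0.5273, 0.2078, 0.1182]
tcp_rot: [0.076, 0.703, -0.076, 0.703]
wrist_force: [-11.0, 0.3, 44.4]
gripper_width: 0.003
```

```bash
python3 - <<'E'
from h import *
s=grab("side","side3"); crop(s,"side3",150,400,30,280,2)
o,r,s=units(lidpt(.170,.05,.118),LX); print(o,r)
print(s["ee_pos"],s["wrist_force"],s["joints"].round(2))
E
```

```text
[ 0.01 -0.04 -0.01] 0.10470577588621903
[0.52731881 0.20777096 0.11862043] [-1.78720997  1.07019571  1.86863765] [-0.57  0.87  0.27  1.65 -0.33  0.67 -0.34]
```

View pics/side3.png

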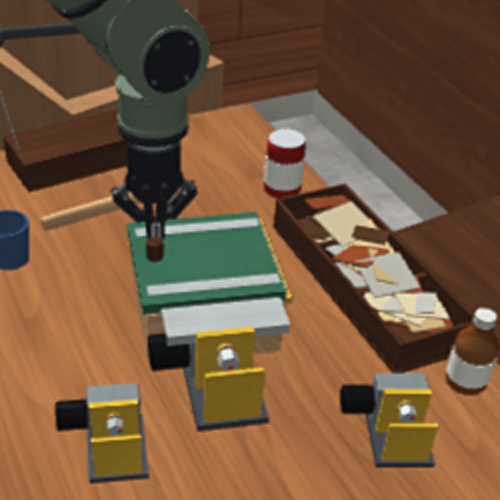

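```bash
cat >> h.py <<'E'
def lidangle(s):
    P=pc(s); hsv=cv2.cvtColor(s["img"],cv2.COLOR_RGB2HSV)
    m=(cv2.inRange(hsv,(60,80,20),(95,255,160))>0)&(s["depth"]>0)
    rel=P-HINGE; lx=rel@LX; ly=rel@LY
    m&=(lx<-.02)&(lx>-.21)&(ly>-.1)&(ly<.03)&(P[...,2]>.09)&(P[...,2]<.14)
    q=P[m]; A=np.c_[q@LX,q@LY,np.ones(len(q))]
    for _ in range(4):
        c,*_=np.linalg.lstsq(A,q[:,2],rcond=None); k=abs(A@c-q[:,2])<.004; q,A=q[k],A[k]
    e=(HINGE-.2*LX); return len(q),"slope x",c[0],"slope y",c[1],"z near edge",np.array([e@LX,e@LY,1])@c,"z hinge",np.array([HINGE@LX,HINGE@LY,1])@c
E
python3 - <<'E'
from h import *
print(lidangle(load("side3")));s=grab("top","top3");print(lidangle(s))
from plant import arm; q=arm.sense(); print(q["t"],q["ee_pos"],q["wrist_force"])
E
```

```text
(1372, 'slope x', np.float64(0.002193204625708945), 'slope y', np.float64(0.00629453130224969), 'z near edge', np.float64(0.11849051245070312), 'z hinge', np.float64(0.1189291533758449))
(1730, 'slope x', np.float64(0.00012172392582447665), 'slope y', np.float64(-0.004207764379471138), 'z near edge', np.float64(0.11787018143368633), 'z hinge', np.float64(0.11789452621885123))
3.55 [0.52759191 0.20760202 0.11880496] [-0.48939615 -0.30852948  0.23981863]
```

>>> apply_moves --pt "0.02 0 0 0 0" --pt "0.04 0 0 0 0" --pt "0.05 0 0 0 0" --pt "0.05 0 0 0 0"

```text
t: 3.95
ee_pos: [0.5279, 0.2076, 0.1182]
tcp_rot: [0.077, 0.702, -0.076, 0.704]
wrist_force: [-12.1, -2.4, 43.9]
gripper_width: 0.001
```

```bash
python3 - <<'E'
from h import *
s=grab("side","side4");print(lidangle(s))
o,r,s=units([*HEAD[:2],.2],LX); print(o,r,s["ee_pos"],s["wrist_force"])
E
```

```text
(1381, 'slope x', np.float64(0.0001768663184076012), 'slope y', np.float64(0.004042708059667638), 'z near edge', np.float64(0.1185890759347551), 'z hinge', np.float64(0.11862444919843662))
[-1.64 -4.73  1.28] 0.0995625088923191 [0.52793367 0.20755548 0.11824726] [-12.94266791  -1.5806717   43.39273537]
```

>>> apply_moves --pt "-0.6 0 0 0 0" --pt "-1.5 0 0 0 0.4" --pt "-2.0 -0.6 0.1 0 1" --pt "-2.0 -1.4 0.3 0 1" --pt "-2.0 -2.2 0.5 0 1" --pt "-2.0 -3.0 0.7 0 1" --pt "-2.0 -3.8 0.9 0.1 1" --pt "-2.0 -4.4 1.1 0.1 1"

```text
t: 4.8
ee_pos: [0.5339, -0.022, 0.2164]
tcp_rot: [0.081, 0.702, -0.081, 0.703]
wrist_force: [1.0, -0.3, 0.3]
gripper_width: 1.001
```

```bash
python3 - <<'E'
from h import *
s=grab("side","side5");print(lidangle(s));crop(s,"side5",200,330,120,260,5)
t=grab("top","top5");crop(t,"top5",130,330,70,250,3)
o,r,q=units([*HEAD[:2],.2],LX); print(o,r,q["t"],q["ee_pos"],q["wrist_force"],q["gripper_width"])
for n,s in(("s",s),("t",t)):
    P=pc(s);rel=P-HEAD; lx=rel@LX; ly=rel@LY
    g=(abs(lx)<.025)&(ly>-.015)&(ly<.010)&(P[...,2]>.066)&(P[...,2]<.11)&(s["depth"]>0)
    print(n,g.sum(),np.percentile(lx[g],[2,50,98]).round(4) if g.sum() else 0,np.percentile(ly[g],[2,50,98]).round(4)if g.sum() else 0)
    print(proj(s,HEAD),proj(s,HEAD-.009*LY),proj(s,HEAD+.012*LX-.009*LY),proj(s,HEAD-.012*LX-.009*LY),proj(s,HEAD+[0,0,.012]-.009*LY))
E
```

```text
(1265, 'slope x', np.float64(-0.00035048077118598174), 'slope y', np.float64(0.004163990188316036), 'z near edge', np.float64(0.11863745909695404), 'z hinge', np.float64(0.11856736294271684))
[ 0.33 -0.24  0.16] -0.05572831521479552 4.9 [ 0.53423864 -0.02405187  0.2164369 ] [-0.19390582  0.27453263 -0.25399473] 1.0014758751850297
s 87 [-0.0124 -0.0014  0.0119] [-0.0092 -0.0051  0.0084]
[264.09381772 210.37053707] [264.75597076 212.67716365] [269.12477383 212.18830967] [260.37486344 213.16739442] [264.93588895 209.46534403]
t 0 0 0
[278.44666523 184.55375824] [281.33339761 185.13198185] [282.08178551 181.31761755] [280.58351191 188.95398016] [281.58700238 184.65327394]
```

View pics/side5.png

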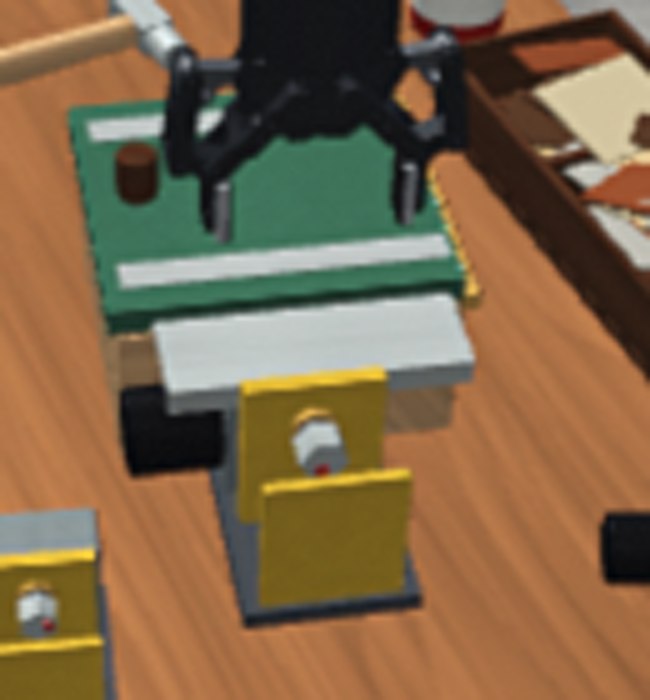

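View pics/top5.png

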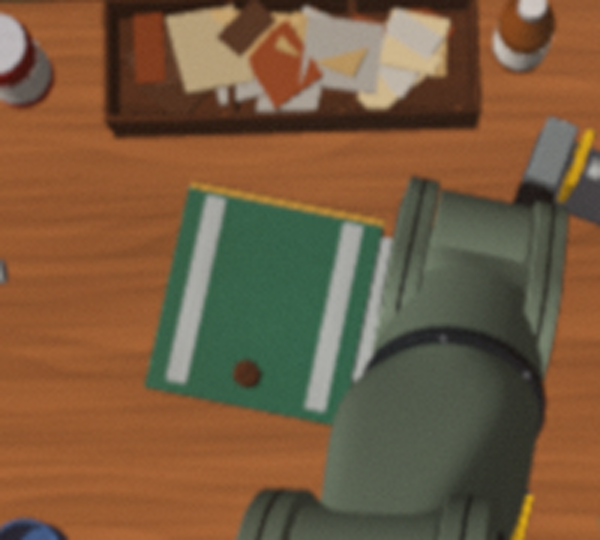

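>>> apply_moves --pt "0 -0.26 0.16 0 1" --pt "0 -0.26 0.16 0 1" --pt "0 -0.26 0.16 0 1"

```text
t: 5.2
ee_pos: [0.539, -0.0335, 0.2158]
tcp_rot: [0.08, 0.703, -0.08, 0.703]
wrist_force: [-0.5, -0.1, -0.3]
gripper_width: 1.006
```

```bash
python3 - <<'E'
from h import *
s=grab("side","side6");crop(s,"side6",200,330,120,260,5)
o,r,q=units([*(HEAD-.001*LY)[:2],.061],LX); print(o,r,q["t"],q["ee_pos"],q["wrist_force"],q["joints"].round(2))
E
```

```text
[ 3.1  -0.1   0.03] 0.006105482091541603 5.25 [ 0.53892035 -0.03317521  0.21579559] [ 0.3918026   0.28334882 -0.06569073] [-0.15  0.69  0.28  1.64 -0.24  0.84  0.01]
```

View pics/side6.png

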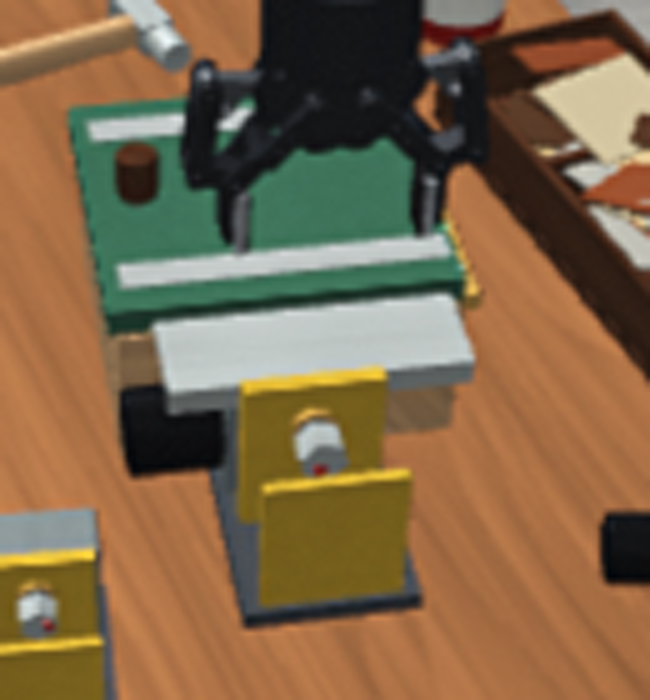

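>>> apply_moves --pt "0 -0.1 0.03 0 1" --pt "0.4 -0.1 0.03 0 1" --pt "0.9 -0.1 0.03 0 1" --pt "1.3 -0.1 0.03 0 1" --pt "1.3 -0.1 0.03 0 1"

```text
t: 5.75
ee_pos: [0.5383, -0.0389, 0.149]
tcp_rot: [0.08, 0.704, -0.08, 0.701]
wrist_force: [0.6, 0.3, 1.4]
gripper_width: 1.002
```

```bash
python3 - <<'E'
from h import *
s=grab("side","side7");crop(s,"side7",200,330,120,260,5)
o,r,q=units([*(HEAD-.001*LY)[:2],.061],LX); print(o,r,q["t"],q["ee_pos"],q["wrist_force"],q["joints"].round(2))
E
```

```text
[1.79 0.01 0.01] 0.0001929080603488842 5.8 [ 0.53888333 -0.03906702  0.15048815] [ 0.60755598 -0.42374028  0.74736943] [-0.11  0.78  0.24  1.72 -0.27  0.68  0.05]
```

View pics/side7.png

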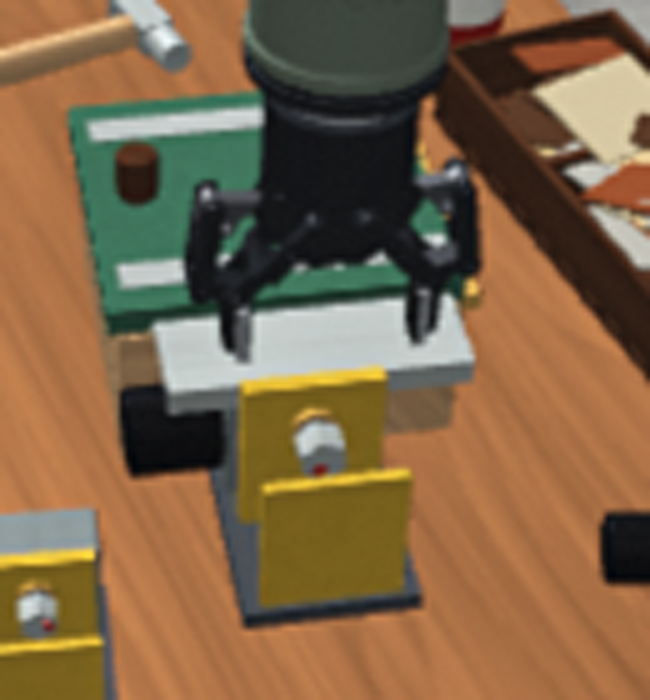

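>>> apply_moves --pt "0.3 0.01 0.01 0 1" --pt "0.7 0.01 0.01 0 1" --pt "1.1 0.01 0.01 0 1" --pt "1.5 0.01 0.01 0 1" --pt "1.79 0.01 0.01 0 1" --pt "1.79 0.01 0.01 0 1" --pt "1.79 0.01 0.01 0 1"

```text
t: 6.5
ee_pos: [0.5403, -0.0388, 0.0625]
tcp_rot: [0.08, 0.702, -0.08, 0.703]
wrist_force: [0.2, -0.4, 0.6]
gripper_width: 1.004
```

```bash
python3 - <<'E'
from h import *
s=grab("side","side8");crop(s,"side8",220,310,160,260,6); print(lidangle(s))
o,r,q=units([*(HEAD-.001*LY)[:2],.061],LX); print(o,r,q["t"],q["ee_pos"],q["wrist_force"],q["joints"].round(2))
E
```

```text
(684, 'slope x', np.float64(0.0004534883627835066), 'slope y', np.float64(0.007767379450886916), 'z near edge', np.float64(0.11882885659652752), 'z hinge', np.float64(0.11891955426908422))
[ 0.03  0.   -0.02] -0.0011477101164724484 6.55 [ 0.54046929 -0.03879734  0.06266915] [-0.02064029  0.00229435  0.08768639] [-0.08  0.92  0.18  1.77 -0.32  0.47  0.08]
```

View pics/side8.png

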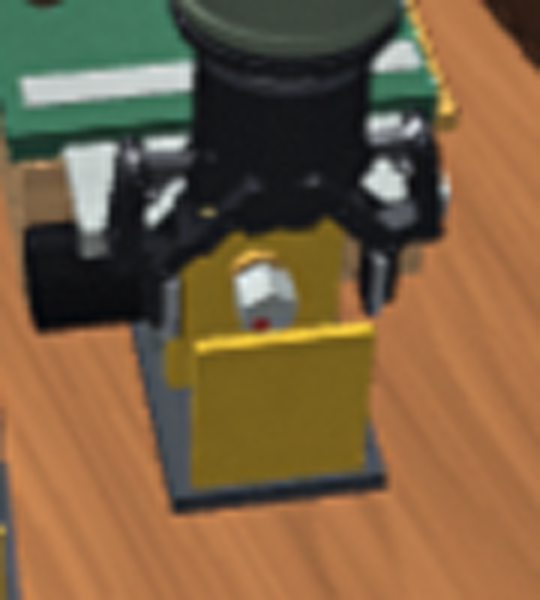

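```bash
python3 - <<'E'
from h import *
for n in ("side0","side1","side2","side3","side4","side5","side6","side7","side8"):
    s=load(n); im=s["img"].astype(int); w=im[200:222,254:276]
    red=np.clip(w[...,0]-np.maximum(w[...,1],w[...,2])-25,0,None)*((w[...,1]-w[...,2])<25)
    v,u=np.mgrid[200:222,254:276]; S=red.sum()
    print(n,S, (red*u).sum()/max(S,1),(red*v).sum()/max(S,1))
s=load("side8"); c=HEAD-.009*LY
for a in range(0,360,30):
    r=np.radians(a); print(a,proj(s,c+.009*(np.sin(r)*LX+np.cos(r)*np.array([0,0,1]))).round(1))
cv2.imwrite("pics/z.png",cv2.resize(np.hstack([load(n)["img"][198:224,250:280,::-1] for n in("side0","side5","side8")]),None,fx=8,fy=8,interpolation=2))
E
```

```text
side0 152 266.54605263157896 212.48684210526315
side1 135 265.75555555555553 212.94814814814814
side2 156 265.0064102564103 213.12179487179486
side3 167 264.4071856287425 213.39520958083833
side4 127 264.4173228346457 213.39370078740157
side5 210 264.06666666666666 213.56190476190477
side6 199 263.51256281407035 213.5678391959799
side7 179 263.5754189944134 213.53072625698323
side8 147 263.02721088435374 213.59863945578232
0 [264.9 210.3]
30 [266.5 210.4]
60 [267.7 211.2]
90 [268.  212.3]
120 [267.5 213.6]
150 [266.3 214.6]
180 [264.6 215.1]
210 [263.  214.9]
240 [261.9 214.2]
270 [261.5 213. ]
300 [262.  211.8]
330 [263.2 210.8]
```

View pics/z.png

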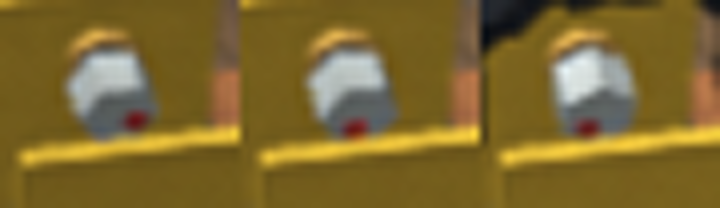

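>>> apply_moves --pt "0.02 0 -0.02 0 0" --pt "0.02 0 -0.02 0 0" --pt "0.02 0 -0.02 0 0" --pt "0.02 0 -0.02 0 0" --pt "0.02 0 -0.02 0 0" --pt "0.02 0 -0.02 0 0" --pt "0.02 0 -0.02 0 0" --pt "0.02 0 -0.02 0 0"

```text
t: 7.35
ee_pos: [0.5391, -0.0386, 0.0607]
tcp_rot: [0.08, 0.702, -0.08, 0.703]
wrist_force: [0.6, 0.1, 6.5]
gripper_width: 0.278
```

```bash
python3 - <<'E'
from h import *
s=grab("side","side9");crop(s,"side9",220,310,160,260,6); print(lidangle(s))
o,r,q=units([*(HEAD-.001*LY)[:2],.061],LX); print(o,r,q["t"],q["ee_pos"],q["wrist_force"],q["wrist_torque"],q["gripper_width"],q["gripper_width"]*85)
E
```

```text
(679, 'slope x', np.float64(-0.0007037491413127374), 'slope y', np.float64(0.0059548480908881846), 'z near edge', np.float64(0.11868189307837157), 'z hinge', np.float64(0.11854114325010902))
[-0.01  0.    0.  ] -0.003225537437205143 7.4 [ 0.53909417 -0.03860521  0.0606647 ] [ 7.07943082e-02 -9.08702816e-04  7.11368812e+00] [1.86963719e-05 7.80915749e-02 1.30182194e-02] 0.27640057587502265 23.494048949376925
```

View pics/side9.png

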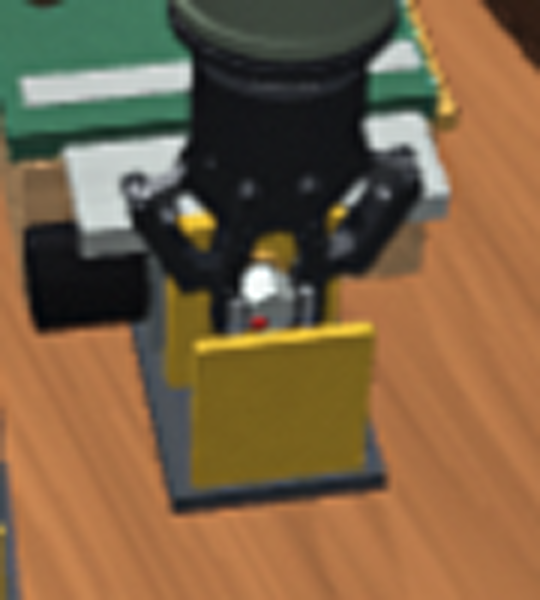

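>>> apply_moves --pt "0 0 0 0 0" --pt "0 0 0 0 0" --pt "0 0 0 0 0" --pt "0 0 0 0 0" --pt "0 0 0 0 0" --pt "0 0 0 0 0" --pt "0 0 0 0 0" --pt "0 0 0 0 0"

```text
t: 8.2
ee_pos: [0.5391, -0.0386, 0.0607]
tcp_rot: [0.08, 0.702, -0.08, 0.703]
wrist_force: [-0.3, 1.0, 6.8]
gripper_width: 0.278
```

>>> apply_moves --pt "0 0 0 0 0" --pt "0 0 0 0 0" --pt "0 0 0 0 0" --pt "0 0 0 0 0" --pt "0 0 0 0 0" --pt "0 0 0 0 0" --pt "0 0 0 0 0" --pt "0 0 0 0 0"

```text
t: 9.0
ee_pos: [0.5391, -0.0386, 0.0607]
tcp_rot: [0.08, 0.702, -0.08, 0.703]
wrist_force: [-0.1, -0.2, 6.0]
gripper_width: 0.276
```

```bash
python3 - <<'E'
from h import *
from plant import arm
s=grab("side","side10"); print(lidangle(s)); cv2.imwrite("pics/side10.png",s["img"][:,:,::-1])
for n in("side8","side9","side10"):
    im=load(n)["img"].astype(int); w=im[200:222,254:276]
    red=np.clip(w[...,0]-np.maximum(w[...,1],w[...,2])-25,0,None)*((w[...,1]-w[...,2])<25)
    v,u=np.mgrid[200:222,254:276]; S=red.sum(); print(n,S,(red*u).sum()/S,(red*v).sum()/S)
a,b=load("side9")["img"].astype(int),s["img"].astype(int)
print("head diff 9-10",abs(a-b)[205:216,258:272].mean(), "bg",abs(a-b)[300:,:].mean())
a=load("side0")["img"].astype(int)
print("others diff",[(abs(a-b)[y0:y1,x0:x1].mean().round(1)) for x0,x1,y0,y1 in((140,170,130,170),(165,240,115,145),(185,240,285,330),(240,330,310,340),(225,265,335,384),(335,390,300,350))])
q=arm.sense(); print(q["t"],q["gripper_width"],q["wrist_force"],q["wrist_torque"],q["ee_pos"])
E
```

```text
(684, 'slope x', np.float64(0.00016233527840568316), 'slope y', np.float64(0.007656174955988526), 'z near edge', np.float64(0.11867030173964489), 'z hinge', np.float64(0.11870276879532603))
side8 147 263.02721088435374 213.59863945578232
side9 275 262.6909090909091 213.3309090909091
side10 274 262.6934306569343 213.33211678832117
head diff 9-10 0.5822510822510822 bg 0.5312655009920635
others diff [np.float64(5.6), np.float64(9.2), np.float64(7.1), np.float64(7.4), np.float64(6.9), np.float64(7.0)]
9.05 0.27460900454288245 [ 0.60594207 -0.81229629  6.8293979 ] [-0.00552864  0.07342815 -0.000883  ] [ 0.53908712 -0.03857262  0.06066444]
```

View pics/side10.png

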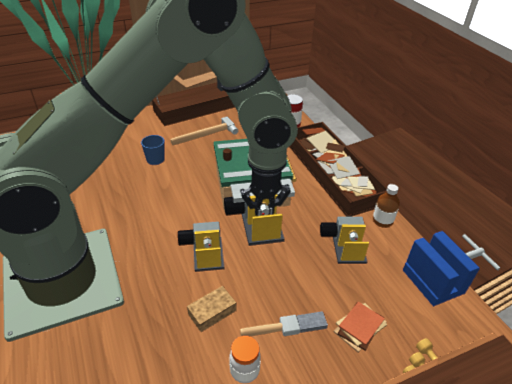

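```bash
python3 -c "
from plant import arm
print(arm.close_job())"
```

```text
the job is handed in; nothing more can be done
None
```

I pushed the green lid shut, then gripped the bolt head of the large lock at the press. The job was handed in at about 9 s with the grip still on.

- **Lid:** it measured level to within 0.001 rad at shutting and again at the end, with its upper face at about 118–119 mm (expected 118). The fingertips pressed it with about 44 N, both on closing and in a second press. That is over the 40 N limit set for the arm and gripper body; only the shut fingertips were meant to touch the lid.
- **Bolt:** the opening was 23.5 mm against 24 mm across flats, so the fingers are on the flats. The red mark on the head moved less than 0.01 px over the last 1.6 s, when a free bolt would have turned about 23 degrees.
- **Force at hand-in:** the wrist force was steady at about 7 N.
- **Other things:** by eye they lie where they did at the start. The pixel comparison with the first picture showed changes of 5.6–9.2 grey levels everywhere I checked, which I put down to overall brightness, so it does not confirm this by itself.

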